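Tally three restocked miniatures on the turntable pegs

ROBOT

A 6-joint arm with a two-finger parallel gripper is mounted at the origin on the work surface. World frame = base frame: x ahead of the robot, y to its left, z up, the work surface at z = 0. Lengths are in m, angles in rad, forces in N, time in s.
With the tool pointing down it reaches from about 0.35 to 0.85 m from the base axis. Payload 8.1 kg.
Tool frame: the origin (TCP) lies at the very end of the fingers, on their centre line; the grasp point (between the pads) lies 19 mm behind it; z points along the fingers, x is the direction in which the jaws open and shut, and the axes are right-handed (so a half turn about z gives the same grasp; the last joint's range is limited). The gripper opens to 93 mm and grips with 3 to 60 N. Pads are 15 mm wide; open, the fingers measure 128 mm over their backs; the gripper's body (75 mm by 188 mm) begins 65 mm behind the grasp point.
Start: joints at [-1.43, 0.13, 1.488, -0, 1.523, -0.085], TCP at [0.134, -0.585, 0.219] pointing down, gripper open.
Joint ranges: [-2.96, 2.96], [-0.89, 2.26], [0.02, 2.5], [-1.34, 4.48], [0, 2.73], [-2.66, 2.66]. Speed limits (rad/s): [2.39, 2.39, 2.79, 3.14, 3.14, 3.14].

INTERFACE

Orientations are given as a rotation vector (axis times angle).
In Python, from plant import robot gives the robot as it stands. The module is installed in compiled form; this text tells all that it offers.
- The arm moves only by the tool jog_arm, never from a script. Its argument "commands" is one flat list of numbers, 5 for each row, row after row: the gripper's target within -1 to 1 (shut at 1, half-way at 0, fully open at -1), then the shift along the tool's x, y, z in m, then the turn about the tool's z in degrees. A call has 1 to 20 rows; each row shifts and turns the commanded pose from where the row before left it, along the tool's axes as they then stand; what a row does not reach is not made up. A row lasts 1/12 s, in which the tool goes at most 41.7 mm and 7.16 degrees, less where a joint would pass 70% of its speed; a pose out of reach is approached as far as the arm can. A call is refused whole if a number of a shift passes 0.0417 or a number of a turn 7.16, either way. A call with a gripper value outside its range is refused whole. The fingers move at their own pace and stop on an object; "grip_force" is the grip in N (left out, the last holds). Time passes only in rows, so rows that do not move let the fingers close. It gives the time, the measured TCP pose, the force and the opening at its end, in the units of the state.
- robot.read_state(): the state, without advancing time (a new reading comes with each control period).
- robot.read_camera(name): name is "scene" or "top"; returns a dict with "img" (420x560x3 uint8, blue, green, red), "vfov" (degrees; the focal length in pixels is half the picture's height over the tangent of half this angle, whatever the lens; pixels are square), "cx", "cy" (the principal point, pixels), "extrinsics" (4x4, takes a point from world to camera coordinates). Camera axes: x right, y down, z forward; pixel columns grow to the right and rows downward; lengths in m; the calibration is good to about 2 mm. A picture is of the moment at which its call begins. There is no depth.
- robot.close_job(): hands the job in, once; it reports no verdict.
Trained networks look in a picture, given as the dict that the camera call returned (one of the last four; its "shot" number tells which), for a name from the list of things; names that differ only in an ending like _2 or _b are one class to them, and where a whole thing is asked for, a point or a joint stands for the part that bears it (a point fixed in the world has none). Each returns a list of dicts, best first, with "score" (0 to 1); they miss things now and then, are a little off and sometimes report something else, mostly with a low value. They report only what shows in the picture. A call takes as long as a camera call. They do not tell look-alikes from the thing itself.
- robot.recognise(thing, picture): "box" ([centre column, centre row, width, height] as shares, 0 to 1, of the picture: columns of its width, rows of its height, round what is visible of it).
- robot.pinpoint(thing, picture): "position" ([row, column] as shares, 0 to 1, of the picture: columns of its width, rows of its height: a listed point, or the origin of a listed thing).
The state is a dict: "t": time; "q": joint angles; "dq": joint speeds; "joint_torque": joint torques, N m; "tool_pos": TCP position; "orientation": TCP orientation; "force": force on the tool from outside, world axes, zero at the start; "wrist_torque": the same for the moment, N m; "opening": finger opening in m.
Only numpy, scipy, OpenCV 4.12 (cv2) and the standard library are available. Lean on these libraries where they do the work, as an engineer would, in place of code of your own. Each camera call takes 0.05 s, during which the arm holds its last target.

TASK

Check off the three amber glass miniatures on the turntable: with a fingertip, lightly press down the brass tally peg on the rim in front of the tall bottle, then the one in front of the square flask, then the one in front of the squat jar, each until it is down, where it stays. Leave the other three pegs up, do not press hard, and do not lift, tip or shift anything else on the shelf.

Things in the scene. Friction and masses are not known exactly. Their poses are not given: they have to be found in the camera images.
- turntable: Round wooden turntable, fixed to the shelf by its foot. Origin: centre of its underside on the shelf. The platter is 274 mm across, its top 30 mm above the shelf. It carries six round slots (collars of 42 mm inner and 51 mm outer diameter, 16 mm high) evenly spaced with centres 58 mm from the axis; straight outward from each slot, 112 mm from the axis, stands that slot's brass tally peg. Turned at random; its brake is set, so it does not turn.
- peg0_top (a point): Centre of the flat top of tally peg 0: brass mushroom head 23 mm across, about 60 mm above the shelf when up, 50 mm when fully down. Pegs 0 to 5 follow one another round the rim. The peg whose slot holds a thing is the one nearest to that thing (about 54 mm away horizontally; the next ones are about 97 mm away).
- peg0 (a joint): How far this peg is pushed down, m: about 0 up, 0.010 fully down. It moves straight down against about 3 N of friction, without a spring, and stays where it is left. At the end of its travel the peg meets a spring cushion that starts at about 5 N and gives a further 6 mm at 2 N per mm; it comes back up by that much when let go. Down means more than 0.007; untouched means under 0.003.
- peg1_top (a point): Centre of the flat top of tally peg 1: brass mushroom head 23 mm across, about 60 mm above the shelf when up, 50 mm when fully down. Pegs 0 to 5 follow one another round the rim. The peg whose slot holds a thing is the one nearest to that thing (about 54 mm away horizontally; the next ones are about 97 mm away).
- peg1 (a joint): How far this peg is pushed down, m: about 0 up, 0.010 fully down. It moves straight down against about 3 N of friction, without a spring, and stays where it is left. At the end of its travel the peg meets a spring cushion that starts at about 5 N and gives a further 6 mm at 2 N per mm; it comes back up by that much when let go. Down means more than 0.007; untouched means under 0.003.
- peg2_top (a point): Centre of the flat top of tally peg 2: brass mushroom head 23 mm across, about 60 mm above the shelf when up, 50 mm when fully down. Pegs 0 to 5 follow one another round the rim. The peg whose slot holds a thing is the one nearest to that thing (about 54 mm away horizontally; the next ones are about 97 mm away).
- peg2 (a joint): How far this peg is pushed down, m: about 0 up, 0.010 fully down. It moves straight down against about 3 N of friction, without a spring, and stays where it is left. At the end of its travel the peg meets a spring cushion that starts at about 5 N and gives a further 6 mm at 2 N per mm; it comes back up by that much when let go. Down means more than 0.007; untouched means under 0.003.
- peg3_top (a point): Centre of the flat top of tally peg 3: brass mushroom head 23 mm across, about 60 mm above the shelf when up, 50 mm when fully down. Pegs 0 to 5 follow one another round the rim. The peg whose slot holds a thing is the one nearest to that thing (about 54 mm away horizontally; the next ones are about 97 mm away).
- peg3 (a joint): How far this peg is pushed down, m: about 0 up, 0.010 fully down. It moves straight down against about 3 N of friction, without a spring, and stays where it is left. At the end of its travel the peg meets a spring cushion that starts at about 5 N and gives a further 6 mm at 2 N per mm; it comes back up by that much when let go. Down means more than 0.007; untouched means under 0.003.
- peg4_top (a point): Centre of the flat top of tally peg 4: brass mushroom head 23 mm across, about 60 mm above the shelf when up, 50 mm when fully down. Pegs 0 to 5 follow one another round the rim. The peg whose slot holds a thing is the one nearest to that thing (about 54 mm away horizontally; the next ones are about 97 mm away).
- peg4 (a joint): How far this peg is pushed down, m: about 0 up, 0.010 fully down. It moves straight down against about 3 N of friction, without a spring, and stays where it is left. At the end of its travel the peg meets a spring cushion that starts at about 5 N and gives a further 6 mm at 2 N per mm; it comes back up by that much when let go. Down means more than 0.007; untouched means under 0.003.
- peg5_top (a point): Centre of the flat top of tally peg 5: brass mushroom head 23 mm across, about 60 mm above the shelf when up, 50 mm when fully down. Pegs 0 to 5 follow one another round the rim. The peg whose slot holds a thing is the one nearest to that thing (about 54 mm away horizontally; the next ones are about 97 mm away).
- peg5 (a joint): How far this peg is pushed down, m: about 0 up, 0.010 fully down. It moves straight down against about 3 N of friction, without a spring, and stays where it is left. At the end of its travel the peg meets a spring cushion that starts at about 5 N and gives a further 6 mm at 2 N per mm; it comes back up by that much when let go. Down means more than 0.007; untouched means under 0.003.
- tall_bottle_mid (a point): Slim round amber glass miniature with a narrow neck and steel cap, 28 mm across, 85 mm tall: the tallest thing on the turntable. Point: its centre, half-way up. It stands loose on the platter in one of the six slots (which one varies; one slot is empty); it must stay standing there.
- square_flask_mid (a point): Square-bodied amber glass miniature with a steel cap, 28 x 28 mm, 64 mm tall. Point: its centre, half-way up. It stands loose on the platter in one of the six slots (which one varies; one slot is empty); it must stay standing there.
- squat_jar_mid (a point): Squat round amber glass jar with a wide steel lid, 36 mm across, 40 mm tall: the lowest thing on the turntable. Point: its centre, half-way up. It stands loose on the platter in one of the six slots (which one varies; one slot is empty); it must stay standing there.
- jigger_mid (a point): Steel double-cone bar measure, 36 mm across, 62 mm tall; its peg is left alone. Point: its centre, half-way up. It stands loose on the platter in one of the six slots (which one varies; one slot is empty); it must stay standing there.
- stopper_mid (a point): Cork bottle stopper standing on its round steel knob, 33 mm across, 46 mm tall; its peg is left alone. Point: its centre, half-way up. It stands loose on the platter in one of the six slots (which one varies; one slot is empty); it must stay standing there.
- glass0: Stemless crystal shot glass, 46 mm across, 55 mm tall, loose, standing in the middle of the turntable. Origin: centre of its underside. Bystander.
- glass1: Stemless crystal shot glass, 46 mm across, 55 mm tall, loose, standing on the shelf right of the turntable. Origin: centre of its underside. Bystander.
- glass2: Stemless crystal shot glass, 46 mm across, 55 mm tall, loose, standing on the shelf right of the turntable. Origin: centre of its underside. Bystander.
- corkscrew: Brass corkscrew with a lever arm lying on the shelf left of the turntable, about 180 mm long, 45 mm wide, 21 mm high, loose. Origin under its body. Bystander.
- scoop: Pewter ice scoop, pan 100 x 70 x 35 mm with a 110 mm handle, lying right of the turntable, loose. Origin under the pan. Bystander.
There are look-alikes about, which are no part of the job. What is shaped like the part that bears jigger_mid but purple is not meant.

How it is judged:
By the outcome, as a careful person would: the job done as asked, in the order asked, and still so for the second after the job is handed in, with the robot touching nothing.
It also fails if it takes over 48 s, if anything falls off the work surface, if the arm or the gripper's body presses on something with over 40 N, if the wrist force passes 120 N, or if a joint passes its speed limit or range.

## Working session

There is one attempt and no reset: what is moved stays moved. The work goes in short steps, Python scripts to look and compute and a tool call to move; the robot and the scene stay as the last step left them, time stands still between calls to the robot, and variables do not carry over. Pictures are saved under pics/ and viewed, and the job is handed in when it is done.

Besides the shell and the picture viewer there is one more tool, called after "Call:" by a JSON object that holds its "op" and its "data", one argument or row to a line. jog_arm: Moves the arm, as the interface text tells. Its arguments: {"type":"object","properties":{"commands":{"type":"array"},"grip_force":{"type":"number"}},"required":["commands"]}

```bash
mkdir -p pics; python3 - <<'E'
from plant import robot
import cv2,numpy as np,pickle
s=robot.read_state();print({k:np.round(v,3) for k,v in s.items()})
for n in("scene","top"):
    p=robot.read_camera(n);cv2.imwrite(f"pics/{n}0.png",p["img"]);print(n,p["vfov"],p["cx"],p["cy"],np.round(p["extrinsics"],3).tolist(),p["shot"])
    pickle.dump(p,open(f"{n}.pkl","wb"))
    for t in["turntable","peg0_top","tall_bottle_mid","square_flask_mid","squat_jar_mid","jigger_mid","stopper_mid","glass0"]:
        r=robot.pinpoint(t,p);print(t,[(round(a["position"][1]*560),round(a["position"][0]*420),round(a["score"],2)) for a in r][:8])
E
```

```text
{'t': np.float64(0.0), 'q': array([-1.43 ,  0.131,  1.489, -0.   ,  1.523, -0.085]), 'dq': array([ 0.001, -0.   ,  0.   ,  0.   , -0.002,  0.002]), 'joint_torque': array([-3.0000e-03, -5.5984e+01, -4.9176e+01,  7.6000e-02,  3.5000e-02,
       -0.0000e+00]), 'tool_pos': array([ 0.134, -0.584,  0.218]), 'orientation': array([-2.457e+00,  1.956e+00,  2.000e-03]), 'force': array([ 0.455, -0.27 , -0.002]), 'wrist_torque': array([ 0.011, -0.012,  0.054]), 'opening': np.float64(0.093)}
scene 54.92743179869337 279.9997658316756 210.47495968759134 [[-0.451, 0.893, -0.0, 0.222], [0.478, 0.241, -0.845, -0.184], [-0.754, -0.381, -0.535, 1.307], [0.0, 0.0, 0.0, 1.0]] 1
turntable [(252, 253, 0.58)]
peg0_top [(223, 208, 0.47)]
tall_bottle_mid [(265, 241, 0.6), (282, 257, 0.6), (225, 265, 0.33)]
square_flask_mid [(222, 234, 0.89), (286, 259, 0.5)]
squat_jar_mid [(237, 250, 0.9)]
jigger_mid [(308, 194, 0.62), (368, 258, 0.58), (277, 230, 0.53)]
stopper_mid [(236, 221, 0.42)]
glass0 [(197, 190, 0.74), (162, 201, 0.74), (255, 241, 0.63)]
top 47.289593366398464 279.11826132927837 208.76380241368898 [[0.023, -1.0, 0.002, -0.016], [-0.997, -0.023, -0.067, 0.518], [0.067, -0.0, -0.998, 1.096], [0.0, 0.0, 0.0, 1.0]] 2
turntable [(282, 179, 0.67)]
peg0_top [(104, 207, 0.62), (333, 197, 0.49), (326, 146, 0.15)]
tall_bottle_mid [(260, 165, 0.5)]
square_flask_mid [(308, 160, 0.54), (423, 172, 0.49), (282, 150, 0.42)]
squat_jar_mid [(287, 151, 0.76)]
jigger_mid [(264, 189, 0.8), (181, 209, 0.75), (270, 282, 0.68)]
stopper_mid [(330, 197, 0.53), (291, 229, 0.52), (305, 188, 0.45)]
glass0 [(400, 260, 0.86), (286, 177, 0.65), (423, 223, 0.63)]
```

```bash
python3 - <<'E'
import cv2
a=cv2.imread("pics/scene0.png");b=cv2.imread("pics/top0.png")
cv2.imwrite("pics/s_crop.png",cv2.resize(a[170:310,170:350],None,fx=4.2,fy=4.2,interpolation=cv2.INTER_CUBIC))
cv2.imwrite("pics/t_crop.png",cv2.resize(b[105:250,210:360],None,fx=4,fy=4,interpolation=cv2.INTER_CUBIC))
E
```

```text
(no output)
```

View pics/scene0.png

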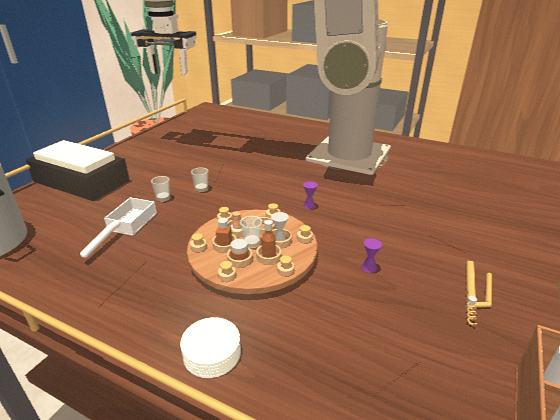

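View pics/top0.png

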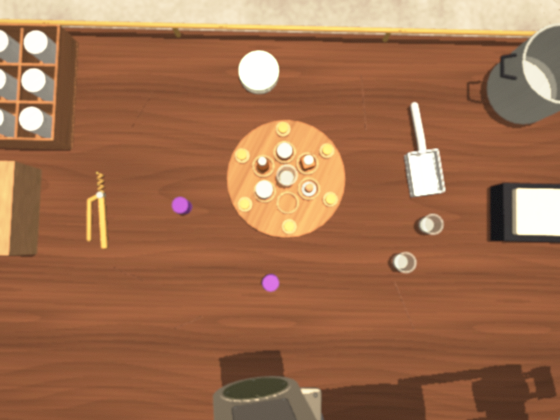

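View pics/s_crop.png

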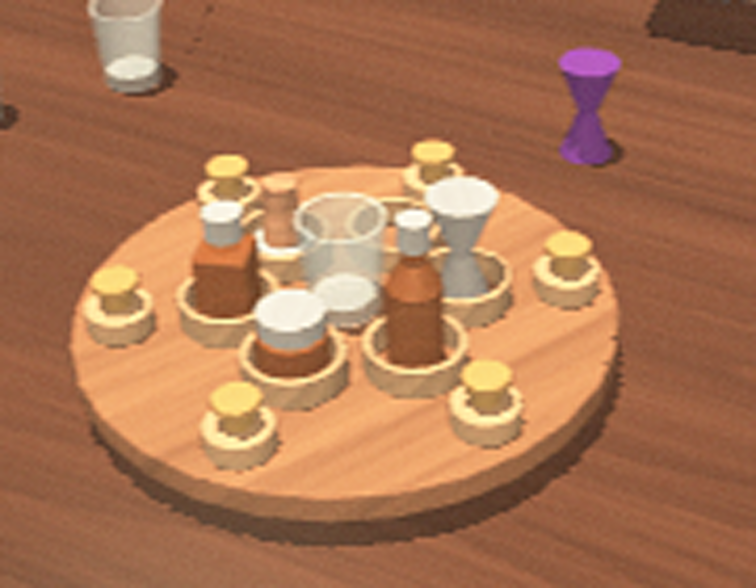

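View pics/t_crop.png

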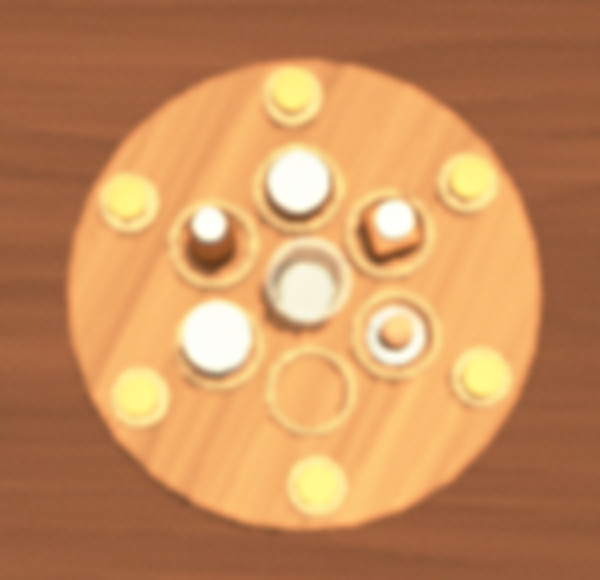

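The top view shows the brass pegs at about bottle (242,155), flask (327,150), jar (283,128). The pegs to leave are jigger (245,204), empty slot (290,226) and stopper (330,198). The scene view agrees: the jar's peg is at (226,265), the bottle's at (286,260) and the flask's at (198,237). The purple jiggers at (180,205) and (271,283) are off the turntable and are not part of the job.

```bash
cat > h.py <<'E'
import cv2,numpy as np,pickle
from scipy.optimize import least_squares
def proj(p,X):
    E=p["extrinsics"];f=210/np.tan(np.radians(p["vfov"]/2))
    c=X@E[:3,:3].T+E[:3,3];return np.c_[p["cx"]+f*c[:,0]/c[:,2],p["cy"]+f*c[:,1]/c[:,2]]
def ray(p,uv,z):
    E=np.array(p["extrinsics"]);f=210/np.tan(np.radians(p["vfov"]/2))
    d=E[:3,:3].T@np.array([(uv[0]-p["cx"])/f,(uv[1]-p["cy"])/f,1]);o=-E[:3,:3].T@E[:3,3]
    return o+d*(z-o[2])/d[2]
def heads(p,box):
    x0,x1,y0,y1=box
    im=cv2.resize(p["img"],None,fx=4,fy=4,interpolation=cv2.INTER_CUBIC)
    h=cv2.cvtColor(im,cv2.COLOR_BGR2HSV)
    m=cv2.inRange(h,(20,110,190),(32,255,255));m[:y0*4]=0;m[y1*4:]=0;m[:,:x0*4]=0;m[:,x1*4:]=0
    n,l,s,c=cv2.connectedComponentsWithStats(m)
    return [((c[i]+.5)/4-.5,s[i,4]/16) for i in range(1,n) if s[i,4]>16*12]
E
python3 - <<'E'
from h import *
t=pickle.load(open("top.pkl","rb"));s=pickle.load(open("scene.pkl","rb"))
for n,p,b in(("top",t,(220,350,110,245)),("scene",s,(180,325,195,290))):
    for c,a in heads(p,b): print(n,np.round(c,1),round(a),np.round(ray(p,c,.06),4))
for p,u,n in((t,(242.2,154.7),"bot"),(t,(327,149.5),"fl"),(t,(283,128),"jar"),(t,(245.2,204.2),0),(t,(289.5,226),0),(t,(330.2,198.5),0),
 (s,(286,259),"bot"),(s,(197.8,236.6),"fl"),(s,(226.4,264.5),"jar"),(s,(305.3,228.5),"jig"),(s,(273,206.3),0),(s,(224,209.5),0)): print(n,np.round(ray(p,u,.06),4))
E
```

```text
top [282.3 127.5] 120 [ 0.6992 -0.0074  0.06  ]
top [326.8 149.1] 116 [ 0.6524 -0.1088  0.06  ]
top [241.  154.3] 123 [0.6359 0.084  0.06  ]
top [330.2 198.6] 114 [ 0.5407 -0.1182  0.06  ]
top [243.7 204. ] 109 [0.524  0.0749 0.06  ]
top [288.5 226.1] 102 [ 0.477  -0.0263  0.06  ]
scene [272.5 205.5] 31 [ 0.4811 -0.0252  0.06  ]
scene [223.5 209.1] 34 [ 0.5443 -0.1167  0.06  ]
scene [304.6 227.7] 42 [0.5294 0.0761 0.06  ]
scene [196.8 236.1] 48 [ 0.6554 -0.1077  0.06  ]
scene [285.4 258.9] 60 [0.6396 0.0852 0.06  ]
scene [225.6 264.3] 65 [ 0.7035 -0.0066  0.06  ]
bot [0.6352 0.0814 0.06  ]
fl [ 0.6514 -0.1092  0.06  ]
jar [ 0.6982 -0.009   0.06  ]
0 [0.5237 0.0715 0.06  ]
0 [ 0.4773 -0.0285  0.06  ]
0 [ 0.5409 -0.1181  0.06  ]
bot [0.6394 0.0864 0.06  ]
fl [ 0.6559 -0.1049  0.06  ]
jar [ 0.7034 -0.0049  0.06  ]
jig [0.5313 0.0784 0.06  ]
0 [ 0.4835 -0.0227  0.06  ]
0 [ 0.5452 -0.1147  0.06  ]
```

Call:
{"op": "jog_arm", "data": {
  "commands": [1,-0.0215,-0.0256,0,0,1,-0.0215,-0.0256,0,0,1,-0.0215,-0.0256,0,0,1,-0.0215,-0.0256,0,0,1,-0.0215,-0.0256,0,0,1,-0.0215,-0.0256,0,0,1,-0.0215,-0.0256,0,0,1,-0.0215,-0.0256,0,0,1,-0.0215,-0.0256,0,0,1,-0.0215,-0.0256,0,0,1,-0.0215,-0.0256,0,0,1,-0.0215,-0.0256,0,0,1,-0.0215,-0.0256,0,0,1,-0.0215,-0.0256,0,0,1,-0.0215,-0.0256,0,0,1,-0.0215,-0.0256,0,0,1,-0.0215,-0.0256,0,0,1,-0.0215,-0.0256,0,0,1,-0.0215,-0.0256,0,0,1,0,0,0,0],
  "grip_force": 10
}}

```text
t: 2.57
tool_pos: [0.5193, -0.0732, 0.2187]
orientation: [-2.46, 1.951, 0.0]
force: [0.9, -0.2, -0.3]
opening: 0.0002
```

```bash
cat > go.py <<'E'
import sys,numpy as np
from scipy.spatial.transform import Rotation as R
from plant import robot
s=robot.read_state();print("t",s["t"],np.round(s["tool_pos"],4),np.round(s["force"],2),np.round(s["q"],2))
if len(sys.argv)>3:
    d=np.array([float(a) for a in sys.argv[1:4]])-s["tool_pos"];M=R.from_rotvec(s["orientation"])
    print("tool shift",np.round(M.inv().apply(d),4),"tool z",np.round(M.apply([0,0,1]),4))
E
python3 go.py .638 .0845 .085
```

```text
t 2.5667 [ 0.5193 -0.0732  0.2187] [ 0.93 -0.2  -0.27] [-0.24 -0.08  1.7   0.    1.52  1.1 ]
tool shift [-0.1263 -0.1512  0.1341] tool z [ 0.0014  0.0019 -1.    ]
```

Call:
{"op": "jog_arm", "data": {
  "commands": [1,-0.0211,-0.0252,0,0,1,-0.0211,-0.0252,0,0,1,-0.0211,-0.0252,0,0,1,-0.0211,-0.0252,0,0,1,-0.0211,-0.0252,0,0,1,-0.0211,-0.0252,0,0,1,0,0,0.02,0,1,0,0,0.03,0,1,0,0,0.03,0,1,0,0,0.03,0,1,0,0,0.015,0,1,0,0,0.009,0,1,0,0,0,0,1,0,0,0,0]
}}

```text
t: 3.73
tool_pos: [0.6362, 0.0792, 0.0852]
orientation: [-2.457, 1.957, -0.0]
force: [0.1, 0.7, -0.1]
opening: 0.0004
```

```bash
python3 go.py .638 .0845 .06; python3 - <<'E'
from plant import robot
from h import *
for n,c in(("scene",(170,310,210,350)),("top",(90,260,170,370))):
    p=robot.read_camera(n);a=p["img"][c[0]:c[1],c[2]:c[3]] 
    cv2.imwrite(f"pics/{n}1.png",cv2.resize(a,None,fx=3.5,fy=3.5,interpolation=cv2.INTER_CUBIC))
E
```

```text
t 3.7333 [0.6362 0.0792 0.0852] [ 0.07  0.72 -0.1 ] [ 0.04  0.33  1.5  -0.    1.31  1.39]
tool shift [-0.0047 -0.0029  0.0252] tool z [ 2.e-04 -0.e+00 -1.e+00]
```

View pics/scene1.png

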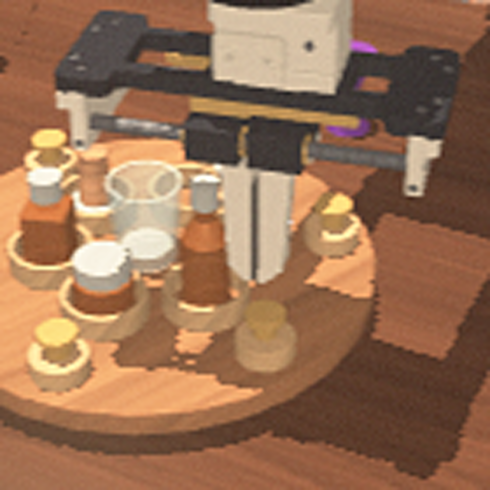

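View pics/top1.png

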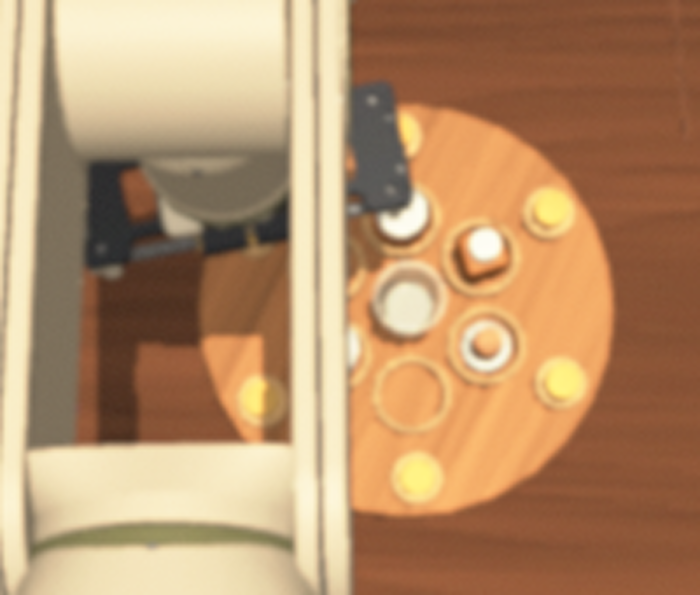

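The fingertips hang just above the bottle's peg, at scene-crop (255,275) with the peg at (267,315). The bottle is clear beside them. I'll correct the offset and come down.

Call:
{"op": "jog_arm", "data": {
  "commands": [1,-0.0047,-0.0029,0,0,1,0,0,0.01,0,1,0,0,0.008,0,1,0,0,0.003,0,1,0,0,0.002,0,1,0,0,0,0]
}}

```text
t: 4.33
tool_pos: [0.6369, 0.0847, 0.0604]
orientation: [2.457, -1.956, -0.002]
force: [-0.5, 0.5, 0.3]
opening: 0.0
```

Call:
{"op": "jog_arm", "data": {
  "commands": [1,0,0,0.001,0,1,0,0,0.001,0,1,0,0,0.001,0,1,0,0,0.001,0,1,0,0,0,0]
}}

```text
t: 4.75
tool_pos: [0.638, 0.0847, 0.0579]
orientation: [-2.457, 1.957, -0.001]
force: [-0.3, -0.1, 1.1]
opening: 0.0003
```

Call:
{"op": "jog_arm", "data": {
  "commands": [1,0,0,0.001,0,1,0,0,0.001,0,1,0,0,0.001,0,1,0,0,0,0]
}}

```text
t: 5.08
tool_pos: [0.638, 0.0847, 0.0546]
orientation: [-2.457, 1.957, -0.001]
force: [1.3, -0.6, 0.4]
opening: 0.0006
```

Call:
{"op": "jog_arm", "data": {
  "commands": [1,0,0,0.001,0,1,0,0,0.001,0]
}}

```text
t: 5.25
tool_pos: [0.638, 0.0847, 0.0528]
orientation: [-2.457, 1.957, -0.001]
force: [1.2, -0.7, 2.3]
opening: 0.0006
```

```bash
python3 go.py;python3 - <<'E'
from plant import robot
from h import *
p=robot.read_camera("scene");a=p["img"][205:295,230:340] 
cv2.imwrite("pics/scene2.png",cv2.resize(a,None,fx=6,fy=6,interpolation=cv2.INTER_CUBIC))
E
```

```text
t 5.25 [0.638  0.0847 0.0528] [ 1.25 -0.71  2.27] [ 0.05  0.37  1.51 -0.    1.25  1.4 ]
```

View pics/scene2.png

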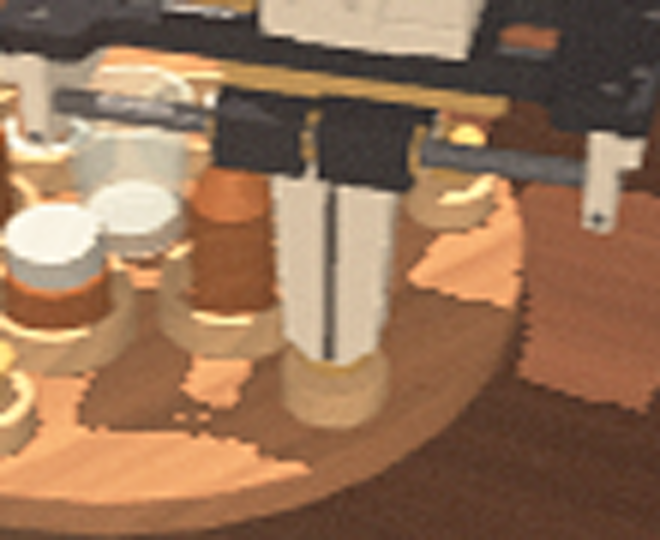

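The fingertips sit centred on the peg, which is nearly down in its collar. I'll carry on until the end cushion shows in the force.

Call:
{"op": "jog_arm", "data": {
  "commands": [1,0,0,0.001,0,1,0,0,0.001,0]
}}

```text
t: 5.47
tool_pos: [0.638, 0.0847, 0.0507]
orientation: [-2.457, 1.957, -0.001]
force: [0.3, -1.1, 3.1]
opening: 0.0005
```

Call:
{"op": "jog_arm", "data": {
  "commands": [1,0,0,0.001,0]
}}

```text
t: 5.55
tool_pos: [0.638, 0.0847, 0.0498]
orientation: [-2.457, 1.957, -0.001]
force: [-0.0, -1.4, 5.1]
opening: 0.0003
```

Call:
{"op": "jog_arm", "data": {
  "commands": [1,0,0,-0.01,0,1,0,0,-0.03,0,1,0,0,-0.03,0,1,0,0,-0.03,0,1,0,0,0,0,1,0,0,0,0]
}}

```text
t: 6.05
tool_pos: [0.6393, 0.085, 0.1529]
orientation: [-2.455, 1.955, -0.005]
force: [-1.0, 0.6, -1.4]
opening: 0.0002
```

```bash
python3 go.py .654 -.108 .15;python3 - <<'E'
from plant import robot
from h import *
p=robot.read_camera("scene");a=p["img"][175:300,180:330] 
cv2.imwrite("pics/scene3.png",cv2.resize(a,None,fx=4.5,fy=4.5,interpolation=cv2.INTER_CUBIC))
E
```

```text
t 6.05 [0.6393 0.085  0.1529] [-0.97  0.64 -1.36] [0.05 0.28 1.44 0.   1.42 1.4 ]
tool shift [0.1914 0.0289 0.0029] tool z [ 4.6e-03  4.0e-04 -1.0e+00]
```

View pics/scene3.png

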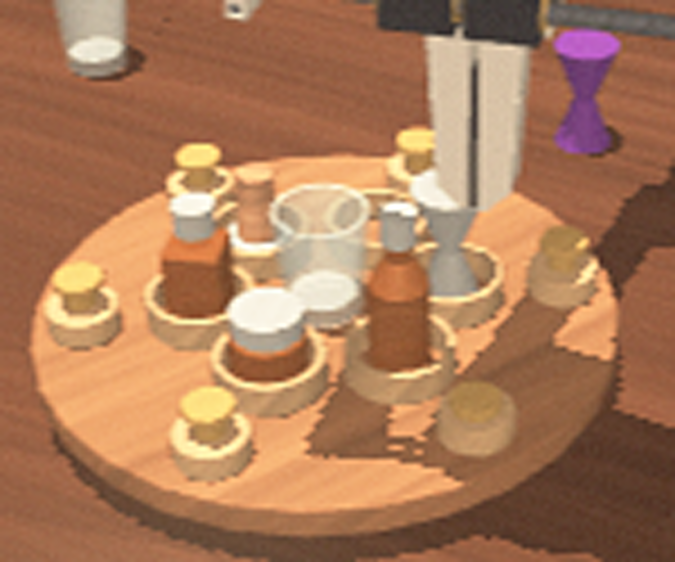

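The bottle's peg, at crop (477,402), is down flush with its collar, and the others are up. Next is the flask's peg.

Call:
{"op": "jog_arm", "data": {
  "commands": [1,0.0273,0.0041,0,0,1,0.0273,0.0041,0,0,1,0.0273,0.0041,0,0,1,0.0273,0.0041,0,0,1,0.0273,0.0041,0,0,1,0.0273,0.0041,0,0,1,0.0273,0.0041,0,0,1,0,0,0,0,1,0,0,0,0]
}}

```text
t: 6.85
tool_pos: [0.6511, -0.1091, 0.1473]
orientation: [2.454, -1.959, -0.006]
force: [-0.4, 0.4, -0.3]
opening: 0.0005
```

```bash
python3 go.py .654 -.108 .063
```

```text
t 6.85 [ 0.6511 -0.1091  0.1473] [-0.35  0.36 -0.32] [-0.24  0.33  1.38  0.    1.43  1.1 ]
tool shift [-0.0003 -0.0034  0.0843] tool z [-0.0037  0.0011 -1.    ]
```

Call:
{"op": "jog_arm", "data": {
  "commands": [1,0,-0.002,0.02,0,1,0,0,0.025,0,1,0,0,0.02,0,1,0,0,0.01,0,1,0,0,0.005,0,1,0,0,0.002,0,1,0,0,0,0,1,0,0,0,0]
}}

```text
t: 7.52
tool_pos: [0.6554, -0.1074, 0.0691]
orientation: [-2.457, 1.956, -0.003]
force: [-0.2, 0.2, -0.4]
opening: 0.0002
```

```bash
python3 go.py .654 -.108 .05;python3 - <<'E'
from plant import robot
from h import *
p=robot.read_camera("scene");a=p["img"][175:300,160:310] 
cv2.imwrite("pics/scene4.png",cv2.resize(a,None,fx=4.5,fy=4.5,interpolation=cv2.INTER_CUBIC))
E
```

```text
t 7.5167 [ 0.6554 -0.1074  0.0691] [-0.16  0.21 -0.43] [-0.24  0.41  1.44  0.    1.29  1.11]
tool shift [0.0002 0.0016 0.0191] tool z [ 1.9e-03 -4.0e-04 -1.0e+00]
```

View pics/scene4.png

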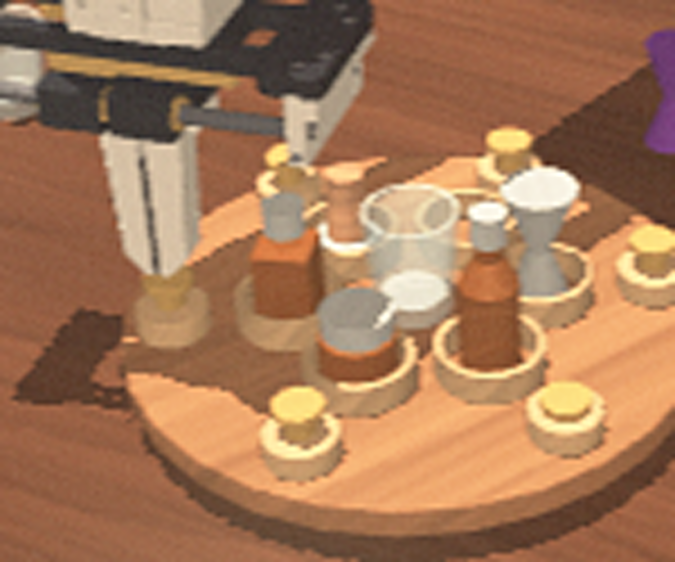

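The fingertips are over the flask's peg at crop (165,275). The bottle's peg at (565,405) is clearly down. Pressing now.

Call:
{"op": "jog_arm", "data": {
  "commands": [1,0,0.001,0.004,0,1,0,0,0.003,0,1,0,0,0.001,0,1,0,0,0.001,0,1,0,0,0.001,0,1,0,0,0.001,0,1,0,0,0.001,0,1,0,0,0.001,0,1,0,0,0.001,0,1,0,0,0.001,0]
}}

```text
t: 8.4
tool_pos: [0.6536, -0.1078, 0.0526]
orientation: [-2.458, 1.957, -0.0]
force: [0.3, 0.0, 2.5]
opening: 0.0004
```

Call:
{"op": "jog_arm", "data": {
  "commands": [1,0,0,0.001,0,1,0,0,0.001,0]
}}

```text
t: 8.57
tool_pos: [0.6536, -0.1078, 0.0506]
orientation: [-2.457, 1.957, -0.0]
force: [-0.7, -1.3, 3.4]
opening: 0.0008
```

Call:
{"op": "jog_arm", "data": {
  "commands": [1,0,0,0.001,0]
}}

```text
t: 8.65
tool_pos: [0.6537, -0.1078, 0.0498]
orientation: [-2.457, 1.957, -0.001]
force: [-1.4, -0.8, 5.8]
opening: 0.0005
```

The force shows the cushion has been reached. I'll lift and head for the jar's peg.

Call:
{"op": "jog_arm", "data": {
  "commands": [1,0,0,-0.01,0,1,0,0,-0.03,0,1,0,0,-0.03,0,1,0,0,-0.03,0,1,0,0,0,0,1,0,0,0,0,1,0,0,0,0]
}}

```text
t: 9.23
tool_pos: [0.6532, -0.1075, 0.1494]
orientation: [2.458, -1.957, -0.001]
force: [0.3, -0.1, -0.3]
opening: 0.0004
```

```bash
python3 go.py .701 -.007 .15;python3 - <<'E'
from plant import robot
from h import *
p=robot.read_camera("scene");a=p["img"][175:300,160:310] 
cv2.imwrite("pics/scene5.png",cv2.resize(a,None,fx=4.5,fy=4.5,interpolation=cv2.INTER_CUBIC))
E
```

```text
t 9.2333 [ 0.6532 -0.1075  0.1494] [ 0.3  -0.05 -0.25] [-0.24  0.33  1.38  0.    1.43  1.1 ]
tool shift [-0.0873 -0.0691 -0.0006] tool z [-4.e-04  2.e-04 -1.e+00]
```

View pics/scene5.png

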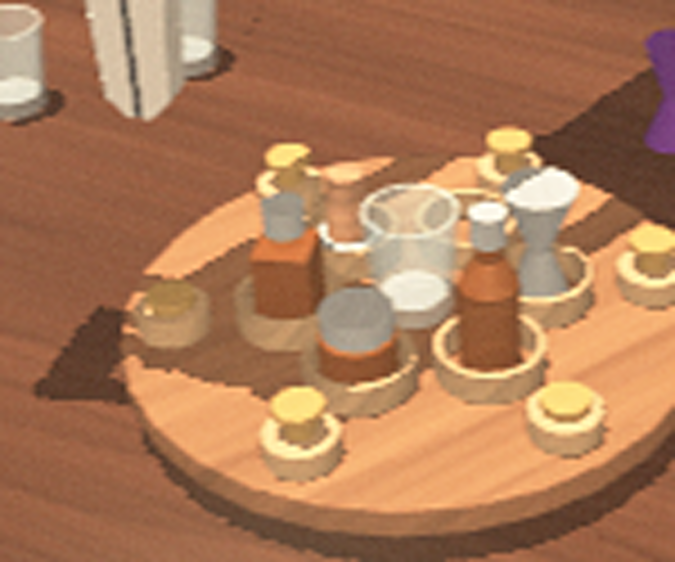

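The flask's peg at crop (170,300) is down. The jar's peg at (300,405) is next.

Call:
{"op": "jog_arm", "data": {
  "commands": [1,-0.0218,-0.0173,0,0,1,-0.0218,-0.0173,0,0,1,-0.0218,-0.0173,0,0,1,-0.0218,-0.0173,0,0,1,0,0,0,0,1,0,0,0,0,1,0,0,0.02,0,1,0,0,0.025,0,1,0,0,0.02,0,1,0,0,0.01,0,1,0,0,0.005,0,1,0,0,0,0,1,0,0,0,0,1,0,0,0,0]
}}

```text
t: 10.45
tool_pos: [0.7025, -0.0076, 0.0715]
orientation: [-2.456, 1.957, -0.003]
force: [0.7, 0.1, 0.5]
opening: 0.0006
```

```bash
python3 go.py .701 -.007 .05;python3 - <<'E'
from plant import robot
from h import *
p=robot.read_camera("scene");a=p["img"][175:300,160:310] 
cv2.imwrite("pics/scene6.png",cv2.resize(a,None,fx=4.5,fy=4.5,interpolation=cv2.INTER_CUBIC))
E
```

```text
t 10.45 [ 0.7025 -0.0076  0.0715] [0.7  0.07 0.5 ] [-0.08  0.5   1.31 -0.    1.33  1.26]
tool shift [-0.001   0.0014  0.0215] tool z [ 2.6e-03 -3.0e-04 -1.0e+00]
```

View pics/scene6.png

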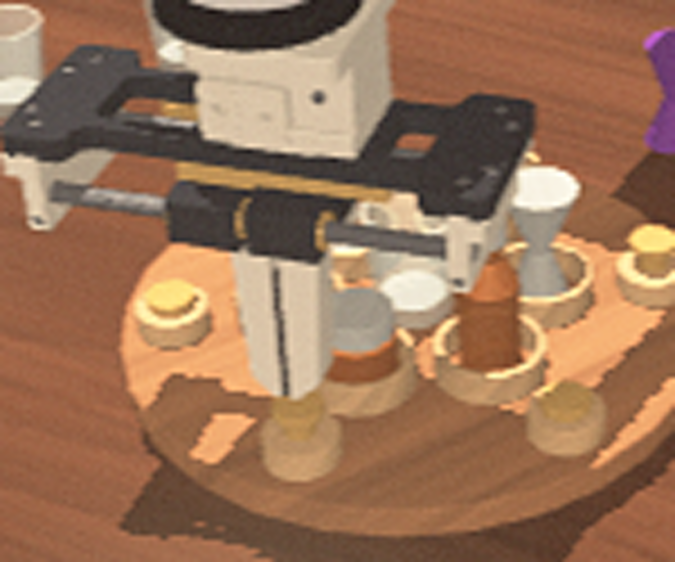

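The fingertips are over the jar's peg at crop (290,390). The gripper's frame passes above and beyond the bottle, so it is clear. Pressing.

Call:
{"op": "jog_arm", "data": {
  "commands": [1,0,0,0.005,0,1,0,0,0.004,0,1,0,0,0.001,0,1,0,0,0.001,0,1,0,0,0.001,0,1,0,0,0.001,0,1,0,0,0.001,0,1,0,0,0.001,0,1,0,0,0.001,0,1,0,0,0.001,0,1,0,0,0.001,0]
}}

```text
t: 11.42
tool_pos: [0.7014, -0.0072, 0.0515]
orientation: [2.458, -1.957, -0.0]
force: [-1.4, 0.2, 2.6]
opening: 0.0004
```

Call:
{"op": "jog_arm", "data": {
  "commands": [1,0,0,0.001,0,1,0,0,0.001,0]
}}

```text
t: 11.58
tool_pos: [0.7014, -0.0072, 0.0497]
orientation: [-2.458, 1.957, 0.0]
force: [-3.4, 0.9, 6.1]
opening: 0.0007
```

Call:
{"op": "jog_arm", "data": {
  "commands": [1,0,0,0.001,0]
}}

```text
t: 11.67
tool_pos: [0.7015, -0.0072, 0.049]
orientation: [-2.458, 1.957, 0.0]
force: [-4.2, 0.2, 6.6]
opening: 0.0004
```

Call:
{"op": "jog_arm", "data": {
  "commands": [1,0,0,-0.01,0,1,0,0,-0.03,0,1,0,0,-0.03,0,1,0,0,-0.03,0,1,0,0,-0.03,0,1,0,0,-0.03,0,1,0,0,-0.03,0,1,0,0,-0.03,0,1,0,0,0,0,1,0,0,0,0,1,0,0,0,0]
}}

```text
t: 12.58
tool_pos: [0.7014, -0.0073, 0.2683]
orientation: [2.457, -1.957, -0.0]
force: [-0.1, 0.7, -0.0]
opening: 0.0005
```

```bash
python3 go.py;python3 - <<'E'
from plant import robot
from h import *
p=robot.read_camera("scene")
cv2.imwrite("pics/scene7.png",cv2.resize(p["img"][175:300,160:310],None,fx=4.5,fy=4.5,interpolation=cv2.INTER_CUBIC))
cv2.imwrite("pics/scene7f.png",p["img"])
E
```

```text
t 12.5833 [ 0.7014 -0.0073  0.2683] [-0.12  0.72 -0.02] [-0.08  0.4   1.09 -0.    1.66  1.26]
```

View pics/scene7.png

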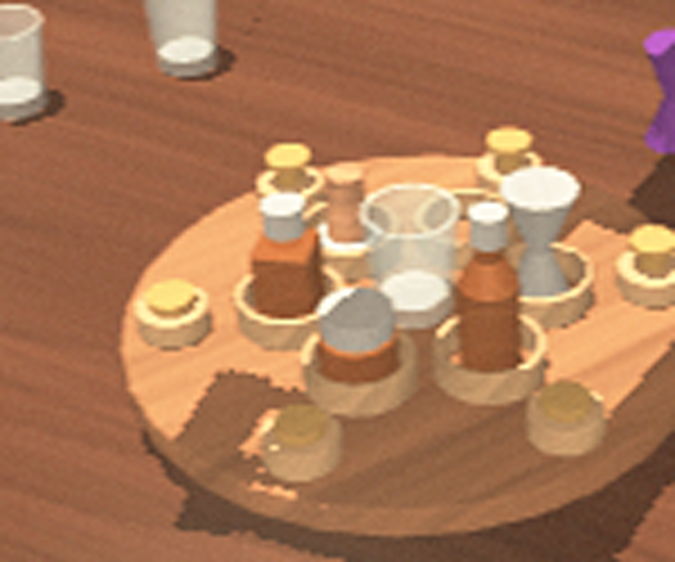

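View pics/scene7f.png

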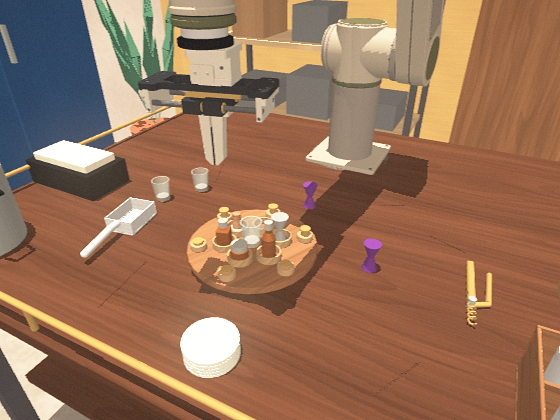

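The crop shows three pegs down: bottle (565,400), flask (170,297) and jar (300,425). The other three are up, and nothing else has moved.

```bash
python3 -c "
from plant import robot
print(robot.close_job())"
```

```text
the job is handed in; nothing more can be done
None
```

I pressed the three tally pegs down with the closed fingertips in the order asked: tall bottle, square flask, squat jar. I then lifted clear and handed the job in at about 12.6 s.

- **Force:** I stopped each press when the cushion's resistance showed. The last downward readings were about 5.1 N, 5.8 N and 6.6 N. The sideways force was up to about 4 N on the jar's peg and under 2 N on the other two.
- **Pegs:** the last scene picture shows those three down flush in their collars and the jigger, stopper and empty-slot pegs still up.
- **Everything else:** all the miniatures and bystanders look where they were.
- **Disagreements:** the two cameras placed the pegs about 4 mm apart, so I used the average, and the fingertips landed centred. I judged the result by eye from the scene camera only. I did not read the peg travel directly or take a closing top view.

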